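# Clear the printer plate and spray it from the leaning can

## Robot

A 6-joint arm with a two-finger parallel gripper is mounted at the origin on the work surface. World frame = base frame: x ahead of the robot, y to its left, z up, the work surface at z = 0. Lengths are in mm, angles in rad, forces in N, time in s.
With the tool pointing down it reaches from about 275 to 1000 mm from the base axis. Payload 8.4 kg.
Tool frame: the origin (TCP) lies between the finger pads; the fingertips stand 17 mm ahead of it and the grasp point (between the pads) lies 2 mm behind it; z points along the fingers, y is the line along which they close (so a half turn about z gives the same grasp; the last joint's range is limited). The gripper opens to 85 mm and grips with 20 to 120 N. Pads are 22 mm wide; open, the fingers measure 114 mm over their backs; the gripper's body (76 mm by 85 mm) begins 54 mm behind the grasp point. The pads swing forward as they close: fully open they stand 13 mm farther back than shut.
Start: joints at [1.131, 0.353, 1.633, -0, 1.155, -0.002], TCP at [264.966, 566.057, 224.581] pointing down, gripper open.
Joint ranges: [-2.63, 2.63], [-0.92, 2.1], [0.06, 2.66], [-1.3, 4.44], [0, 2.69], [-3.02, 3.02]. Speed limits (rad/s): [2.22, 2.22, 2.79, 3.14, 3.14, 3.14].

## Interface

Orientations are given as [roll, pitch, yaw] about the fixed x, y, z axes, in that order (R = Rz(yaw) Ry(pitch) Rx(roll)).
In Python, from rig import sense, grab_frame, sign_off gives the robot as it stands. The module is installed in compiled form; this text tells all that it offers.
- The arm moves only by the tool send_rows, never from a script. Its argument "moves" is a list that holds one entry, the list of rows, each a list of 7 numbers: the shift along the world's x, y, z in m, then the turn, a rotation vector about the world's x, y, z in rad, then the opening, from -1 (shut) to 1 (fully open). In form: [[[dx, dy, dz, rx, ry, rz, jaw], ...]]. A call has 1 to 10 rows; each row shifts and turns the commanded pose from where the row before left it; what a row does not reach is not made up. A row lasts 1/10 s, in which the tool goes at most 50 mm and 8.59 degrees, less where a joint would pass 70% of its speed; a pose out of reach is approached as far as the arm can. A call with a gripper value outside its range is refused whole. The fingers move at their own pace and stop on an object; "grip_force" is the grip in N (left out, the last holds). Time passes only in rows, so rows that do not move let the fingers close. It gives the time, the measured TCP pose, the force, the opening and the grip force at its end, in the units of the state.
- sense(): the state, without advancing time (a new reading comes with each control period).
- grab_frame(name): name is "scene" or "top"; returns a dict with "img" (384x512x3 uint8, red, green, blue), "mtx" (3x3 intrinsics, pixels), "dist" ([k1, k2, p1, p2, k3] as OpenCV has them; the pictures are not rectified), "rvec" (rotation vector, rad) and "tvec" (3), from world to camera coordinates, as OpenCV has them. Camera axes: x right, y down, z forward; pixel columns grow to the right and rows downward; lengths in mm; the calibration is good to about 2 mm. A picture is of the moment at which its call begins. There is no depth.
- sign_off(): hands the job in; it is judged then, once.
The state is a dict: "clock": time; "qpos": joint angles; "qvel": joint speeds; "joint_efforts": joint torques, N m; "eef_pos": TCP position; "tcp_rot": TCP orientation; "contact_force": force on the tool from outside, world axes, zero at the start; "wrist_torque": the same for the moment, N m; "opening": opening from 0.0 (shut) to 1.0 (fully open); "grasp_force": force on a finger pad.
Only numpy, scipy, OpenCV 4.12 (cv2) and the standard library are available. Lean on these libraries where they do the work, as an engineer would, in place of code of your own. Each camera call takes 0.05 s, during which the arm holds its last target. There are 200 camera calls.

## Task

Get the print bed ready for the next job: take the scraper off the build plate and lay it flat, without dropping it, right way up in the wide compartment of the tool tray. Then press the cap of the spray can that leans in the holder all the way down for a moment and let it spring back up. Feel for the cap and push with moderate force, never hard against the can or its holder, and leave everything else on the bench where it is.

Things in the scene. Friction and masses are not known exactly. Their poses are not given: they have to be found in the camera images.
- scraper: print scraper lying flat on the build plate, 164 mm long, about 90 g. Origin: centre of its underside, x along it to the blade, z up. Wooden handle from x = -82 to +12 mm, 20 mm wide, 16 mm high; then a steel tang and a blade 44 mm wide, 4 mm thick, from x = 30 to 82 mm. Flat underside throughout.
- scraper_grip (a point): point on the scraper's handle to grip, near its centre of mass: 12 mm behind the scraper's origin (towards the handle), 8 mm above its underside. Same axes as the scraper; close the fingers along its y (20 mm wide).
- plate: build plate on its heated bed, fixed, 270 x 262 mm, top 20 mm above the bench; origin at the centre of its underside.
- tray: grey tool tray, fixed, left or right of the plate, 200 x 132 mm, x along its length; walls 16 mm high and 4 mm thick, floor 4 mm thick. Two compartments side by side, both the full length: the wide one (192 x 90 mm inside) on the +y side, the narrow one (192 x 30 mm) on the -y side, holding the brush. Origin: centre of its underside.
- wide_floor (a point): centre of the floor of the tray's wide compartment, 4 mm above the bench, axes as the tray. The scraper lies along x, either end first.
- holder: dark steel holder beyond the plate, fixed; base 150 x 120 mm, origin at the centre of its underside. The spray can in it (52 mm diameter) leans 35 degrees from vertical, its top towards the holder's -x side, over the plate. A wire guard hoop above bars a vertical tool from the cap: come along the can's axis, tool tilted, gripper closed, the closing line along the holder's y (level).
- cap_low (a point): point on the can's axis, fixed to the holder: centre of the cap's top face if the can sat at its lowest. z axis: out of the cap along the can's axis (up and towards the plate); y level. The can is stuck in its clips 0 to 20 mm further out along z, different each time and not measured: find the cap's top by touch. The clips hold up to about 120 N.
- guard (a point): middle of the front cross rod of the wire guard hoop (steel, 8 mm thick), 315 mm above the bench, 115 mm to the -x side of the holder's origin; 130 mm above the lowest cap position and 58 mm aside from the can's axis. From it two level rods, 68 mm apart, run back in +x to uprights at the holder's x = +60 mm. Axes as the holder.
- cap (a joint): travel of the sprung cap along the can's axis (m): 0 up, 0.009 fully down. White flat-topped cap, 38 mm diameter, 17 mm high, with a small nozzle pointing at the plate. The spring takes 3 N to start and about 9.3 N at the bottom; it springs back by itself.
- brush: cleaning brush 135 x 18 x 10 mm that already lies in the narrow compartment of the tray; leave alone. Origin: centre of its underside.
- spare_can: spare spray can of the same size, standing upright and loose on the bench, 52 mm diameter, 165 mm high; not the one to press; leave alone. Origin: centre of its underside.
- glue: white glue stick standing upright, 33 mm diameter, 92 mm high; leave alone. Origin: centre of its underside.
- jar: small glass jar with a dark lid, 50 mm diameter, 55 mm high; leave alone. Origin: centre of its underside.
- clip: small printed L-shaped clip, 30 x 30 x 22 mm, on a far corner of the build plate; leave alone. Origin: centre of its underside.
- cutters: flush cutters lying flat on the lid of the closed grey parts box (200 x 130 x 49 mm) at the other side of the plate from the tray, 120 x 46 x 10 mm; leave alone. Origin: centre of its underside.
Things that resemble listed ones, but are neither listed nor needed, are in the scene too. What is meant by the scraper is not blue or yellow, and is the smaller of those in its own colour.

How it is judged:
By the outcome, as a careful person would: the job done as asked, in the order asked, and still so for the second after the job is handed in, with the robot touching nothing.
It also fails if it takes over 51 s, if anything falls off the work surface, if the arm or the gripper's body presses on something with over 40 N, if the wrist force passes 120 N, or if a joint passes its speed limit or range.

## Working session

There is one attempt and no reset: what is moved stays moved. The work goes in short steps, Python scripts to look and compute and a tool call to move; the robot and the scene stay as the last step left them, time stands still between calls to the robot, and variables do not carry over. Pictures are saved under pics/ and viewed, at most 11 in all, crops included, and the job is handed in when it is done.

Besides the shell and the picture viewer there is one more tool, called after "Call:" in YAML: its name, and indented under it one key for each argument. send_rows: Moves the arm, as the interface text tells. Its arguments: {"type":"object","properties":{"moves":{"type":"array"},"grip_force":{"type":"number"}},"required":["moves"]}

```bash
mkdir -p pics
cat > h.py <<'E'
import numpy as np, cv2, pickle
from scipy.spatial.transform import Rotation as R
def load(n): return pickle.load(open(f'{n}.pkl','rb'))
def ray(f,px):
    p=cv2.undistortPoints(np.array(px,float).reshape(-1,1,2),f['mtx'],f['dist']).reshape(-1,2)
    M=cv2.Rodrigues(np.array(f['rvec'],float))[0]; t=np.array(f['tvec'],float).ravel()
    d=np.c_[p,np.ones(len(p))]@M
    return -M.T@t, d/np.linalg.norm(d,axis=1)[:,None]
def onz(f,px,z):
    c,d=ray(f,px); return c+d*((z-c[2])/d[:,2])[:,None]
def proj(f,P): return cv2.projectPoints(np.array(P,float).reshape(-1,1,3),np.array(f['rvec'],float),np.array(f['tvec'],float),f['mtx'],f['dist'])[0].reshape(-1,2)
def tri(f1,p1,f2,p2):
    c1,d1=ray(f1,p1);c2,d2=ray(f2,p2);d1=d1[0];d2=d2[0]
    s=np.linalg.lstsq(np.c_[d1,-d2],c2-c1,rcond=None)[0]
    a=c1+s[0]*d1;b=c2+s[1]*d2; return (a+b)/2,np.linalg.norm(a-b)
E
python3 - <<'E'
from rig import *
import pickle,cv2
for n in('scene','top'):
    f=grab_frame(n);pickle.dump(f,open(n+'.pkl','wb'))
    cv2.imwrite(f'pics/{n}0.png',cv2.resize(f['img'][:,:,::-1],(800,600),interpolation=cv2.INTER_CUBIC))
from h import *
for n in('scene','top'): print(n,ray(load(n),[[256,192]]))
s=sense();print({k:s[k] for k in('clock','eef_pos','tcp_rot','contact_force','opening')})
E
```

```text
scene (array([1660.50374248,  330.48491868, 1436.92020529]), array([[-0.64529355, -0.2524294 , -0.72102402]]))
top (array([ 354.06590681, -118.99498737, 1567.91909948]), array([[ 0.09209274,  0.01921022, -0.99556511]]))
{'clock': 0.1, 'eef_pos': array([264.80765032, 565.65044528, 223.93446323]), 'tcp_rot': array([-3.14032576e+00, -6.82552992e-06,  2.70376483e+00]), 'contact_force': array([-0.75950473,  0.30786857, -0.06057131]), 'opening': 1.002031645025814}
```

View pics/scene0.png

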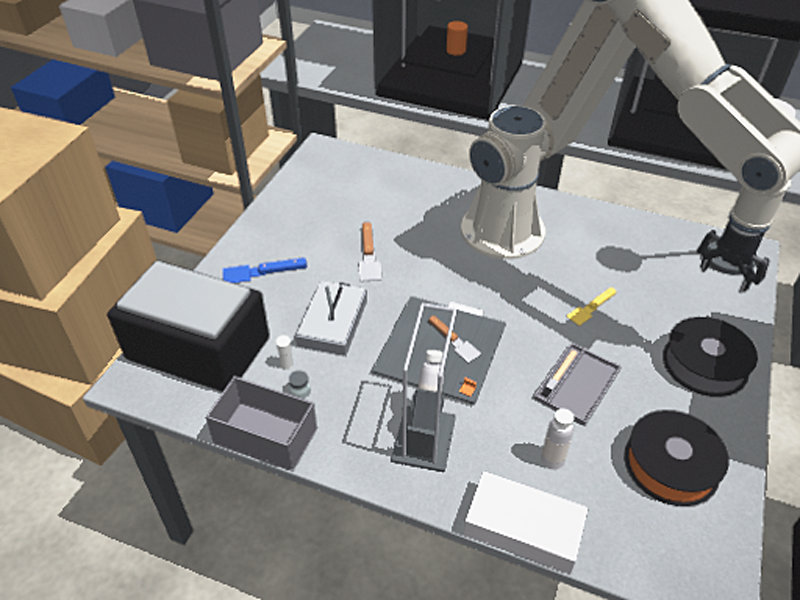

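View pics/top0.png

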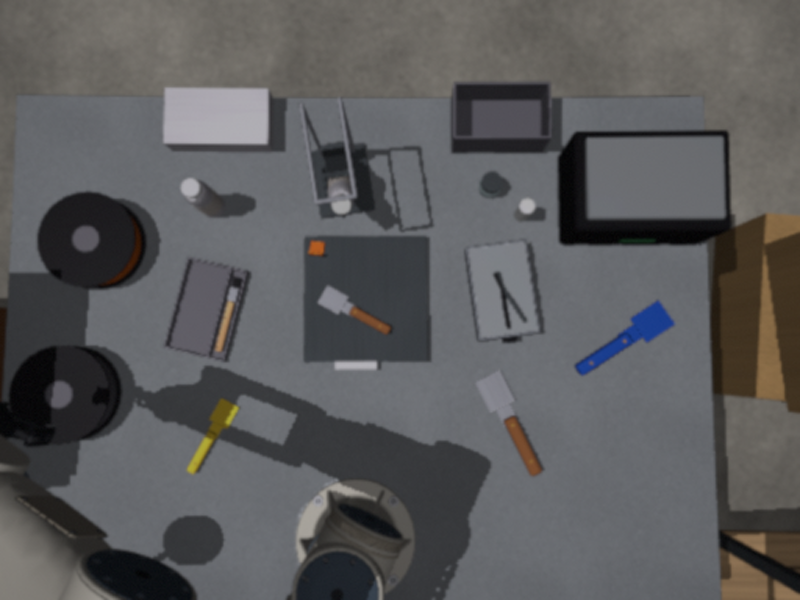

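The pictures show four scrapers (800x600 top pixels). There is an orange/steel one on the plate at (355,310), a larger orange one on the bench at (510,425), a yellow one at (213,437) and a blue one at (625,338). The one on the plate fits: it is neither blue nor yellow, it is the smaller of its colour, and it is on the plate. The tray is at (207,308) with the brush on its right (-y) side, and the leaning cap is at about (341,203). I'll check this in a close crop.

Run:
```python
from h import *
f=load('top');s=load('scene')
a=f['img'][145:245,95:285];b=f['img'][55:145,180:290];c=s['img'][185:305,220:330]
def r(x,k):return cv2.resize(x,None,fx=k,fy=k,interpolation=cv2.INTER_CUBIC)
cv2.imwrite('pics/crop_top.png',r(a,4)[:,:,::-1])
bb=r(b,3.6);cc=r(c,3.6)
h=max(bb.shape[0],cc.shape[0]);pad=lambda x:np.pad(x,((0,h-x.shape[0]),(0,0),(0,0)))
cv2.imwrite('pics/crop_hold.png',np.hstack([pad(bb),pad(cc)])[:,:,::-1])
# handle/blade masks in top
hsv=cv2.cvtColor(f['img'],cv2.COLOR_RGB2HSV)
m=cv2.inRange(hsv,(3,90,60),(25,255,255))
n,l,st,ce=cv2.connectedComponentsWithStats(m)
for i in range(1,n):
    if st[i,4]>15: print('orange',st[i],ce[i].round(1))
m=cv2.inRange(hsv,(0,0,130),(180,60,255));
n,l,st,ce=cv2.connectedComponentsWithStats(m)
for i in range(1,n):
    if 15<st[i,4]<900: print('light',st[i],ce[i].round(1))
```

```text
orange [ 461  137   51  127 5449] [488.4 199.3]
orange [197 154  11  10  98] [202.3 158.5]
orange [ 74 166  12  13  20] [ 80.1 172.2]
orange [138 194  12  31 130] [143.4 209.3]
orange [224 197  26  17 169] [236.7 204.7]
orange [124 255  26  48 291] [138.3 271.1]
orange [323 267  24  37 313] [334.3 284.9]
orange [466 340  46  22 608] [494.3 348.6]
orange [462 352  50  32 907] [479.8 372.4]
light [115 114  13  15 138] [121.1 120.1]
light [212 121  12  16 131] [217.6 128.8]
light [332 126  11  11  90] [337.  131.1]
light [146 185   5   8  34] [148.2 188.7]
light [204 184  21  16 201] [213.7 192.1]
light [214 231  27   6 161] [227.1 233.5]
light [305 237  24  32 430] [317.2 252. ]
light [189 308  46  52 509] [202.5 328.4]
light [  0 343  15  37 320] [  5.2 361.2]
light [ 46 373  20  11 109] [ 54.  379.8]
```

View pics/crop_top.png

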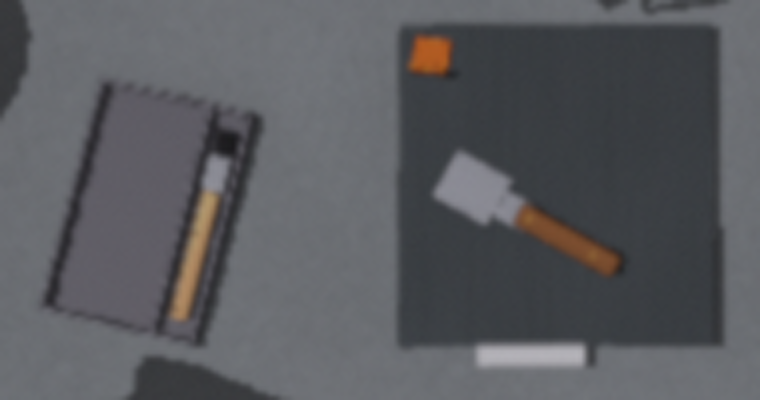

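View pics/crop_hold.png

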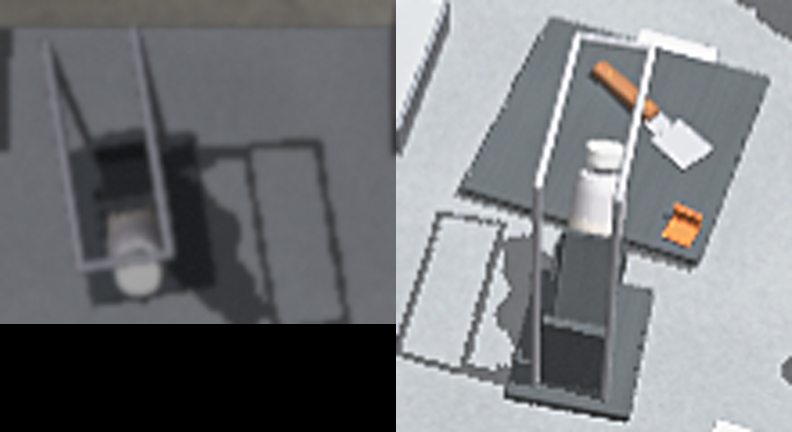

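The crops confirm the choice. The scraper's blade is towards +x+y (crop 460,185) and its handle ends at (618,264). The tray corners are at about (104,80), (262,117), (202,345) and (46,305), and the guard's front rod runs from (82,268) to (172,252) in the holder crop.

Run:
```python
from h import *
np.set_printoptions(precision=1,suppress=True)
f=load('top');s=load('scene')
N=lambda p,k,o:(np.array(p,float)+.5)/k-.5+np.array(o)
for n,F,ro,lo in(('top',f,(236.7,204.7),(213.7,192.1)),('scene',s,None,None)):
    hsv=cv2.cvtColor(F['img'],cv2.COLOR_RGB2HSV)
    m=cv2.inRange(hsv,(3,90,60),(25,255,255)) ; l2=cv2.inRange(hsv,(0,0,118 if n=='top' else 160),(180,60,255))
    if n=='top': box=(200,180,255,220)
    else: box=(268,195,312,235)
    for nm,mm,z in(('handle',m,36),('blade',l2,24)):
        k=np.zeros_like(mm);k[box[1]:box[3],box[0]:box[2]]=mm[box[1]:box[3],box[0]:box[2]]
        c=max(cv2.findContours(k,cv2.RETR_EXTERNAL,cv2.CHAIN_APPROX_NONE)[0],key=cv2.contourArea)
        w=np.zeros_like(k);cv2.drawContours(w,[c],-1,1,-1);ys,xs=np.nonzero(w)
        P=onz(F,np.c_[xs,ys],z)[:,:2];ce=P.mean(0);u=np.linalg.svd(P-ce)[2][0] if 0 else np.linalg.eigh(np.cov((P-ce).T))[1]
        q=(P-ce)@u
        print(n,nm,len(P),'cent',ce,'axis ang',np.degrees(np.arctan2(u[1,1],u[0,1])),'ext',np.ptp(q[:,1]),np.ptp(q[:,0]))
T=onz(f,N([(104,80),(262,117),(202,345),(46,305)],4,(95,145)),16)
print('tray',T,'cen',T.mean(0),[np.linalg.norm(T[i]-T[(i+1)%4]) for i in range(4)])
for i,j in((2,1),(3,0),(1,0),(2,3)): d=T[j]-T[i];print(np.degrees(np.arctan2(d[1],d[0])))
pl=onz(f,N([(400,25),(720,25),(722,346),(398,346)],4,(95,145)),20);print('plate',pl,pl.mean(0))
H=onz(f,N([(82,268),(172,252),(135,28),(45,40)],3.6,(180,55)),315)
print('hoop',H,[np.linalg.norm(H[i]-H[(i+1)%4]) for i in range(4)])
for nm,a,b in(('L',(82,268),(575-396,38)),('R',(172,252),(652-396,48))):
  pass
# scene: far end front rod (575,38),(652,48) ; near uprights tops (541,185),(620,200)
S=N([(575-396,38),(652-396,48),(541-396,185),(620-396,200)],3.6,(220,185))
Tt=N([(172,252),(82,268),(135,28),(45,40)],3.6,(180,55))
for i in range(4): print('tri',*tri(f,Tt[i:i+1],s,S[i:i+1]))
# cap top
print('cap',tri(f,N([(138,278)],3.6,(180,55)),s,N([(603-396,147)],3.6,(220,185))))
print('base scene z8', onz(s,N([(505-396,390),(628-396,410),(653-396,290)],3.6,(220,185)),8))
print('base top z8', onz(f,N([(90,303),(213,285)],3.6,(180,55)),8))
```

```text
top handle 169 cent [453.5 -26.2] axis ang 61.40131161658829 ext 91.35478660569049 20.470396521821293
top blade 230 cent [494.9  50.1] axis ang 62.09034788280425 ext 69.07667376432181 42.37439528797738
scene handle 76 cent [450.3 -38.1] axis ang 55.483611873444154 ext 71.24402810100568 26.872451722368545
scene blade 363 cent [437.9 -10.3] axis ang 175.1545342354694 ext 256.0803174172552 167.92910318940693
tray [[587.8 365.1  16. ]
 [557.2 232.6  16. ]
 [366.7 277.5  16. ]
 [399.4 407.   16. ]] cen [477.8 320.5  16. ] [np.float64(136.0279777724239), np.float64(195.74521607667748), np.float64(133.542979960632), np.float64(192.98365228139343)]
-13.261320063639308
-12.51905071095157
77.0196844150046
75.83309483638435
plate [[ 635.1  117.8   20. ]
 [ 636.1 -150.8   20. ]
 [ 367.6 -153.1   20. ]
 [ 366.4  114.8   20. ]] [501.3 -17.8  20. ]
hoop [[641.7  52.4 315. ]
 [654.3 -15.7 315. ]
 [827.7  14.2 315. ]
 [818.   82.9 315. ]] [np.float64(69.22516230490722), np.float64(176.03997862275392), np.float64(69.36016497405494), np.float64(178.99431515047328)]
tri [654.2 -16.1 315.8] 0.7665380438472196
tri [641.2  52.1 316.9] 0.05283149068868913
tri [825.6  15.5 319.1] 3.515795290085655
tri [816.1  82.7 319.7] 1.160991781621335
cap (array([663. ,  20.6, 189.3]), np.float64(4.48961809570023))
base scene z8 [[836.7 -11.8   8. ]
 [813.5 104.4   8. ]
 [675.3  82.8   8. ]]
base top z8 [[678.8  86.3   8. ]
 [696.4 -29.4   8. ]]
```

Call:
send_rows:
  moves:
    - [[0.015, -0.043, -0.004, 0, 0, -0.145, 0.1], [0.015, -0.043, -0.004, 0, 0, -0.145, 0.1], [0.015, -0.043, -0.004, 0, 0, -0.145, 0.1], [0.015, -0.043, -0.004, 0, 0, -0.145, 0.1], [0.015, -0.043, -0.004, 0, 0, -0.145, 0.1], [0.015, -0.043, -0.004, 0, 0, -0.145, 0.1], [0.015, -0.043, -0.004, 0, 0, -0.145, 0.1], [0.015, -0.043, -0.004, 0, 0, -0.145, 0.1], [0.015, -0.043, -0.004, 0, 0, -0.145, 0.1], [0.015, -0.043, -0.004, 0, 0, -0.145, 0.1]]

```text
clock: 1.1
eef_pos: [415.1, 134.3, 184.4]
tcp_rot: [3.141, -0.0, 1.248]
contact_force: [0.8, 0.6, 0.4]
opening: 0.552
grasp_force: 0.0
```

Call:
send_rows:
  moves:
    - [[0.015, -0.043, -0.02, 0, 0, -0.09, 0.1], [0.015, -0.043, -0.02, 0, 0, -0.09, 0.1], [0.015, -0.043, -0.02, 0, 0, 0, 0.1], [0.005, -0.013, -0.01, 0, 0, 0, 0.1], [0, 0, 0, 0, 0, 0, 0.1], [0, 0, 0, 0, 0, 0, 0.1]]

```text
clock: 1.7
eef_pos: [464.5, -5.5, 114.5]
tcp_rot: [-3.14, 0.0, 1.073]
contact_force: [-0.1, 0.4, -0.8]
opening: 0.55
grasp_force: 0.0
```

Call:
send_rows:
  moves:
    - [[0, 0, -0.03, 0, 0, 0, 0.1], [0, 0, -0.025, 0, 0, 0, 0.1], [0, 0, -0.01, 0, 0, 0, 0.1], [0, 0, -0.008, 0, 0, 0, 0.1], [0, 0, -0.002, 0, 0, 0, 0.1], [0, 0, 0, 0, 0, 0, 0.1]]

```text
clock: 2.3
eef_pos: [465.3, -5.6, 40.1]
tcp_rot: [3.141, -0.0, 1.074]
contact_force: [-0.1, 0.0, -0.4]
opening: 0.551
grasp_force: 0.0
```

Call:
send_rows:
  moves:
    - [[0, 0, 0, 0, 0, 0, -1], [0, 0, 0, 0, 0, 0, -1], [0, 0, 0, 0, 0, 0, -1], [0, 0, 0, 0, 0, 0, -1], [0, 0, 0, 0, 0, 0, -1], [0, 0, 0, 0, 0, 0, -1], [0, 0, 0, 0, 0, 0, -1], [0, 0, 0, 0, 0, 0, -1]]
  grip_force: 40

```text
clock: 3.1
eef_pos: [464.9, -6.0, 39.6]
tcp_rot: [-3.142, 0.0, 1.074]
contact_force: [-0.7, -0.3, -0.0]
opening: 0.003
grasp_force: 0.0
```

Run:
```python
from rig import *
from h import *
t=grab_frame('top');s=grab_frame('scene')
pickle.dump(t,open('top1.pkl','wb'));pickle.dump(s,open('scene1.pkl','wb'))
r=lambda x:cv2.resize(x,(400,400),interpolation=cv2.INTER_CUBIC)
p=proj(s,[[465,-6,23]])[0];print(p,proj(t,[[465,-6,23]]))
cv2.imwrite('pics/g1.png',np.hstack([r(t['img'][150:250,180:280]),r(s['img'][175:255,240:320])])[:,:,::-1])
```

```text
[286.9046097  214.72486427] [[230.900908   201.48059729]]
```

View pics/g1.png

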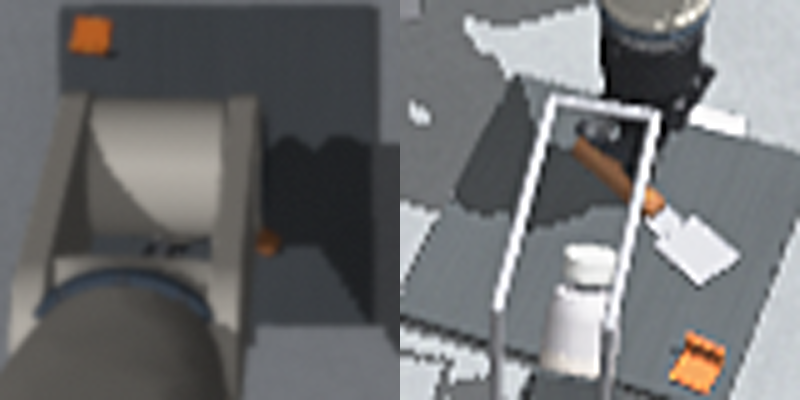

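Run:
```python
from h import *
np.set_printoptions(precision=1,suppress=True)
s=load('scene1');s0=load('scene');t=load('top')
o=np.array([470.2,4.6]);d=np.array([.477,.879])
for x,z in((-82,36),(12,36),(82,24),(-82,20),(12,20)): 
    P=[[*(o+x*d),z]];print(x,z,(proj(s,P)-[240,175])*5,(proj(t,P)))
for z in(23,36,45,60): print(z,(proj(s,[[465,-6,z]])-[240,175])*5)
for n,F in(('s0',s0),('s1',s)):
    hsv=cv2.cvtColor(F['img'],cv2.COLOR_RGB2HSV);m=cv2.inRange(hsv,(3,90,60),(25,255,255))[195:232,265:305]
    ys,xs=np.nonzero(m);print(n,len(xs),xs.min()+265,xs.max()+265,ys.min()+195,ys.max()+195,xs.mean()+265,ys.mean()+195)
```

```text
-82 36 [[176.4 136.5]] [[249.2 211.6]]
12 36 [[256.5 205.1]] [[224.2 197.9]]
82 24 [[318.  268.8]] [[206.2 188.1]]
-82 20 [[175.7 150. ]] [[249.4 211.8]]
12 20 [[255.4 218.5]] [[224.7 198.2]]
23 [[234.5 198.6]]
36 [[235.4 187.7]]
45 [[235.9 180. ]]
60 [[236.9 167.2]]
s0 94 275 292 202 217 282.4148936170213 209.06382978723406
s1 78 275 292 202 217 282.5769230769231 209.6153846153846
```

Run:
```python
from h import *
s=load('scene1');c=s['img'][170:225,262:312].astype(float)
c=(255*(c/255)**.45).astype(np.uint8)
cv2.imwrite('pics/g1b.png',cv2.resize(c,None,fx=10,fy=10,interpolation=cv2.INTER_NEAREST)[:,:,::-1])
```

```text
(no output)
```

View pics/g1b.png

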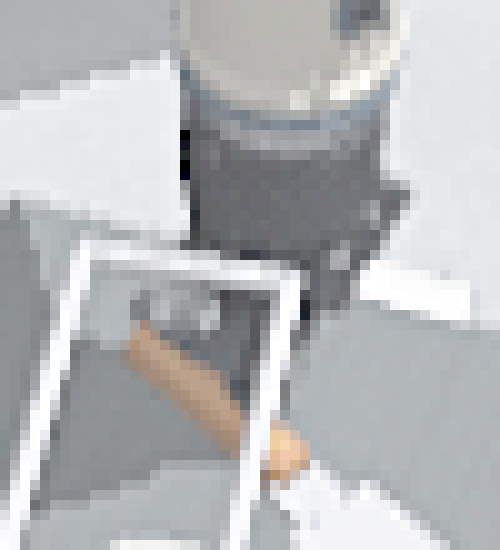

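Run:
```python
from h import *
np.set_printoptions(precision=1,suppress=True)
s=load('scene')
c=np.array([264.8,565.7]);u=np.array([.424,.906]);v=np.array([-.906,.424])
ks=(-50,0,50)
img=cv2.resize(s['img'][125:200,430:512],None,fx=7,fy=7,interpolation=cv2.INTER_CUBIC).astype(float)
img=np.ascontiguousarray((255*(img/255)**.5).astype(np.uint8)[:,:,::-1])
for z in(207,220,240):
  for k in ks:
    p=proj(s,[[*(c+k*u),z]])[0];print(z,k,p)
    cv2.circle(img,tuple(int(x) for x in (p-[430,125]+.5)*7),3,{207:(0,0,255),220:(0,255,0),240:(255,0,0)}[z],-1)
cv2.imwrite('pics/start.png',img)
```

```text
207 -50 [445.9 179.8]
207 0 [458.5 187. ]
207 50 [471.5 194.3]
220 -50 [446.9 177.3]
220 0 [459.6 184.4]
220 50 [472.7 191.8]
240 -50 [448.5 173.3]
240 0 [461.3 180.4]
240 50 [474.6 187.8]
```

View pics/start.png

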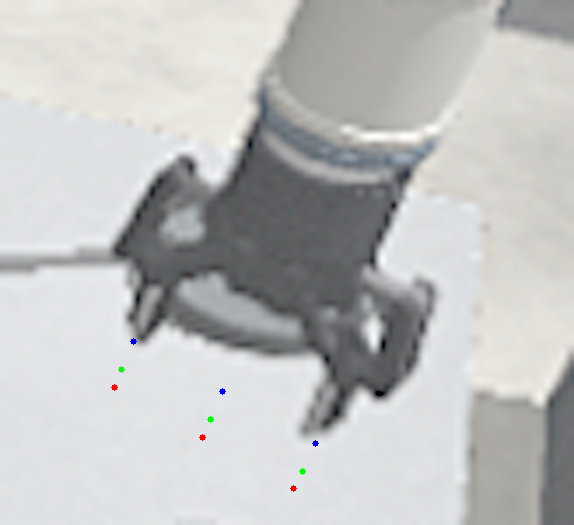

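The start picture shows the open fingertips near z≈240, about 19 mm farther back than the text implies. That explains why the fingers closed just above the handle. The scraper hasn't moved, so I'll find the real tip offset by a light touch.

Call:
send_rows:
  moves:
    - [[0, 0, -0.001, 0, 0, 0, -1], [0, 0, -0.001, 0, 0, 0, -1], [0, 0, -0.001, 0, 0, 0, -1]]

```text
clock: 3.5
eef_pos: [464.9, -5.9, 36.5]
tcp_rot: [-3.142, 0.0, 1.074]
contact_force: [-0.2, 0.1, 0.0]
opening: -0.001
grasp_force: 0.0
```

Call:
send_rows:
  moves:
    - [[0, 0, -0.001, 0, 0, 0, -1], [0, 0, -0.001, 0, 0, 0, -1]]

```text
clock: 3.7
eef_pos: [464.9, -6.0, 34.5]
tcp_rot: [-3.142, 0.0, 1.074]
contact_force: [0.6, -0.4, 0.7]
opening: 0.0
grasp_force: 0.0
```

Call:
send_rows:
  moves:
    - [[0, 0, -0.001, 0, 0, 0, -1], [0, 0, -0.001, 0, 0, 0, -1], [0, 0, 0, 0, 0, 0, -1]]

```text
clock: 4.0
eef_pos: [464.9, -6.0, 32.4]
tcp_rot: [-3.141, 0.0, 1.074]
contact_force: [-0.1, 0.0, -0.8]
opening: 0.0
grasp_force: 0.0
```

Call:
send_rows:
  moves:
    - [[0, 0, -0.001, 0, 0, 0, -1], [0, 0, -0.001, 0, 0, 0, -1], [0, 0, 0, 0, 0, 0, -1]]

```text
clock: 4.3
eef_pos: [464.9, -5.9, 30.4]
tcp_rot: [-3.141, 0.0, 1.074]
contact_force: [-0.0, -0.3, -0.5]
opening: 0.002
grasp_force: 0.0
```

Call:
send_rows:
  moves:
    - [[0, 0, -0.001, 0, 0, 0, -1], [0, 0, -0.001, 0, 0, 0, -1], [0, 0, 0, 0, 0, 0, -1]]

```text
clock: 4.6
eef_pos: [465.1, -6.0, 29.3]
tcp_rot: [3.141, -0.0, 1.074]
contact_force: [-2.8, 0.1, 14.1]
opening: -0.001
grasp_force: 7.4
```

Run:
```python
from rig import *
from h import *
s=grab_frame('scene');pickle.dump(s,open('scene2.pkl','wb'))
c=s['img'][165:228,250:330].astype(float)
c=(255*(c/255)**.45).astype(np.uint8);c=np.ascontiguousarray(cv2.resize(c,None,fx=9,fy=9,interpolation=cv2.INTER_CUBIC)[:,:,::-1])
e=sense()['eef_pos'];print(e,sense()['contact_force'])
for z in range(0,120,20):
    p=proj(s,[[e[0],e[1],e[2]+z]])[0];cv2.circle(c,tuple(int(x) for x in (p-[250,165]+.5)*9),3,(0,0,255),-1)
cv2.imwrite('pics/g2.png',c)
```

```text
[465.06457453  -5.96296322  29.32029331] [-3.56335955  0.14592231 13.91860072]
```

View pics/g2.png

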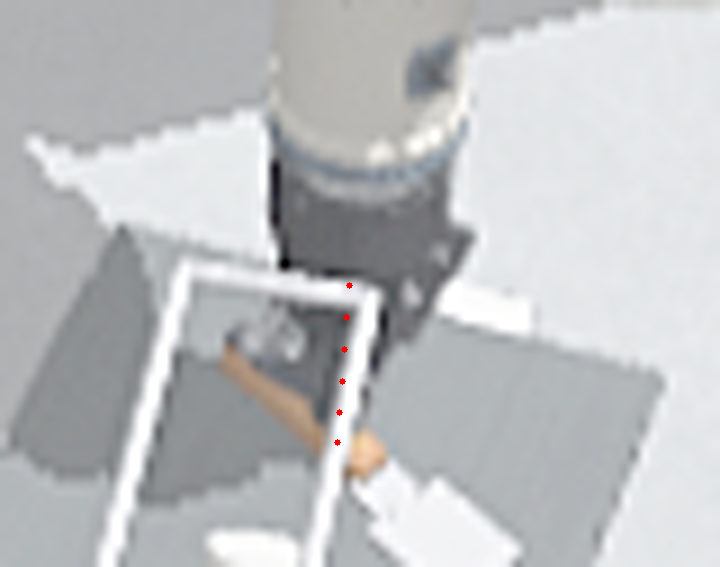

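Contact came at a reported z of about 29.5 mm, over the 36 mm high handle top. The shut tips therefore stand about 6.5 mm behind the reported TCP, so I'll use that touch-derived offset from here on.

Call:
send_rows:
  moves:
    - [[0, 0, 0.012, 0, 0, 0, -1], [0, 0, 0, 0, 0, 0, 0.1], [0, 0, 0, 0, 0, 0, 0.1], [0, 0, 0, 0, 0, 0, 0.1], [0, 0, 0, 0, 0, 0, 0.1], [0, 0, -0.01, 0, 0, 0, 0.1], [0, 0, -0.008, 0, 0, 0, 0.1], [0, 0, -0.004, 0, 0, 0, 0.1], [0, 0, 0, 0, 0, 0, 0.1]]

```text
clock: 5.55
eef_pos: [464.2, -5.9, 17.5]
tcp_rot: [-3.14, 0.001, 1.074]
contact_force: [0.5, 0.0, -0.2]
opening: 0.554
grasp_force: 0.0
```

Call:
send_rows:
  moves:
    - [[0, 0, -0.001, 0, 0, 0, 0.1], [0, 0, -0.001, 0, 0, 0, 0.1], [0, 0, 0, 0, 0, 0, -1], [0, 0, 0, 0, 0, 0, -1], [0, 0, 0, 0, 0, 0, -1], [0, 0, 0, 0, 0, 0, -1], [0, 0, 0, 0, 0, 0, -1]]
  grip_force: 40

```text
clock: 6.25
eef_pos: [465.3, -6.0, 16.9]
tcp_rot: [3.141, -0.0, 1.074]
contact_force: [-1.3, 0.1, 5.1]
opening: 0.221
grasp_force: 40.0
```

Call:
send_rows:
  moves:
    - [[0, 0, 0.004, 0, 0, 0, -1], [0, 0, 0.015, 0, 0, 0, -1], [0, 0, 0.03, 0, 0, 0, -1], [0, 0, 0.03, 0, 0, 0, -1], [0, 0, 0.02, 0, 0, 0, -1], [0, 0, 0, 0, 0, 0, -1]]
  grip_force: 60

```text
clock: 6.85
eef_pos: [466.6, -6.0, 118.0]
tcp_rot: [3.138, -0.002, 1.074]
contact_force: [-0.3, 0.4, -1.6]
opening: 0.213
grasp_force: 58.8
```

Call:
send_rows:
  moves:
    - [[0.002, 0.024, 0, 0, 0, 0.13, -1], [0.002, 0.024, 0, 0, 0, 0.13, -1], [0.002, 0.024, 0, 0, 0, 0.13, -1], [0.002, 0.024, 0, 0, 0, 0.13, -1], [0.002, 0.024, 0, 0, 0, 0.13, -1], [0.002, 0.024, 0, 0, 0, 0.13, -1], [0.002, 0.024, 0, 0, 0, 0.13, -1], [0.002, 0.024, 0, 0, 0, 0.13, -1], [0.002, 0.024, 0, 0, 0, 0.13, -1], [0.002, 0.024, 0, 0, 0, 0.13, -1]]

```text
clock: 7.85
eef_pos: [484.2, 234.7, 114.2]
tcp_rot: [-3.14, -0.001, 2.379]
contact_force: [-0.6, -0.3, -1.2]
opening: 0.217
grasp_force: 58.8
```

Call:
send_rows:
  moves:
    - [[0.002, 0.025, 0, 0, 0, 0.13, -1], [0.002, 0.025, 0, 0, 0, 0.13, -1], [0.002, 0.025, 0, 0, 0, 0.13, -1], [0.002, 0.025, 0, 0, 0, 0.13, -1], [0, 0, 0, 0, 0, 0.02, -1], [0, 0, 0, 0, 0, 0, -1], [0, 0, 0, 0, 0, 0, -1]]

```text
clock: 8.55
eef_pos: [492.3, 333.0, 114.6]
tcp_rot: [-3.14, -0.001, 2.912]
contact_force: [-0.5, -1.0, -1.4]
opening: 0.215
grasp_force: 58.9
```

Run:
```python
from rig import *
from h import *
r=lambda c,k:cv2.resize(c,None,fx=k,fy=k,interpolation=cv2.INTER_CUBIC)
t=grab_frame('top');s=grab_frame('scene');pickle.dump(s,open('scene3.pkl','wb'));pickle.dump(t,open('top3.pkl','wb'))
a=r(t['img'][130:250,70:190],3.3);b=r(s['img'][150:270,310:430],3.3)
cv2.imwrite('pics/g3.png',np.hstack([a,b])[:,:,::-1])
S=sense();print(S['eef_pos'],S['tcp_rot'],S['wrist_torque'],S['qpos'])
```

```text
[492.6927145  333.01880004 115.15149909] [-3.14075645e+00 -5.72078323e-04  2.91184553e+00] [-0.02992556 -0.02592442  0.0528883 ] [ 5.91944632e-01  4.30294623e-01  1.79063515e+00 -1.88933864e-04
  9.21664815e-01 -7.48990529e-01]
```

View pics/g3.png

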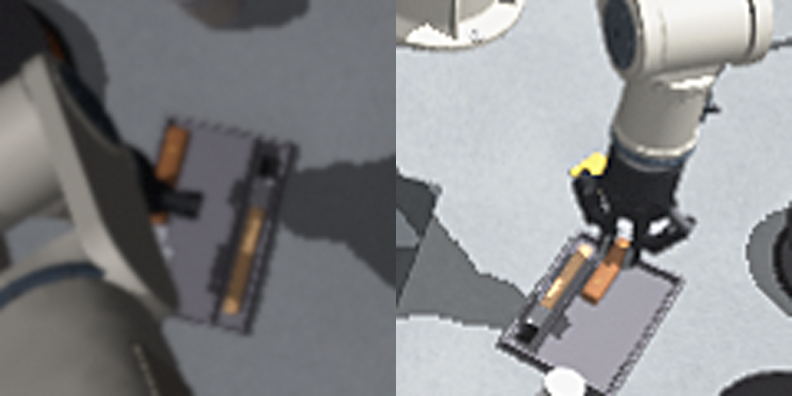

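The scraper is held level over the wide compartment, handle towards +x and clear of the brush wall (left view, handle at (175,150)). I'll lower it now.

Call:
send_rows:
  moves:
    - [[0.001, 0.001, -0.03, 0, 0, 0, -1], [0, 0, -0.03, 0, 0, 0, -1], [0, 0, -0.025, 0, 0, 0, -1], [0, 0, -0.015, 0, 0, 0, -1], [0, 0, -0.005, 0, 0, 0, -1], [0, 0, 0, 0, 0, 0, -1]]

```text
clock: 9.25
eef_pos: [494.0, 334.8, 10.4]
tcp_rot: [-3.141, -0.0, 2.913]
contact_force: [0.8, 0.1, -2.7]
opening: 0.217
grasp_force: 58.9
```

Call:
send_rows:
  moves:
    - [[0, 0, -0.003, 0, 0, 0, -1], [0, 0, -0.002, 0, 0, 0, -1], [0, 0, 0, 0, 0, 0, -1]]

```text
clock: 9.55
eef_pos: [494.3, 335.3, 6.1]
tcp_rot: [3.141, 0.001, 2.914]
contact_force: [-0.1, 0.1, -1.3]
opening: 0.214
grasp_force: 58.9
```

Call:
send_rows:
  moves:
    - [[0, 0, -0.001, 0, 0, 0, -1], [0, 0, -0.001, 0, 0, 0, -1], [0, 0, -0.001, 0, 0, 0, -1], [0, 0, 0, 0, 0, 0, -1]]

```text
clock: 9.95
eef_pos: [493.9, 335.0, 2.5]
tcp_rot: [-3.141, -0.0, 2.914]
contact_force: [0.3, 0.6, -0.2]
opening: 0.215
grasp_force: 58.9
```

Call:
send_rows:
  moves:
    - [[0, 0, -0.001, 0, 0, 0, -1], [0, 0, 0, 0, 0, 0, -1]]

```text
clock: 10.15
eef_pos: [493.9, 335.0, 1.4]
tcp_rot: [-3.141, -0.0, 2.914]
contact_force: [0.8, 0.1, -1.3]
opening: 0.213
grasp_force: 58.9
```

Call:
send_rows:
  moves:
    - [[0, 0, -0.001, 0, 0, 0, -1], [0, 0, 0, 0, 0, 0, -1]]

```text
clock: 10.35
eef_pos: [494.0, 335.1, 1.0]
tcp_rot: [-3.142, -0.0, 2.914]
contact_force: [-1.6, -0.6, 5.3]
opening: 0.216
grasp_force: 59.6
```

Call:
send_rows:
  moves:
    - [[0, 0, 0, 0, 0, 0, -0.45], [0, 0, 0, 0, 0, 0, -0.3], [0, 0, 0, 0, 0, 0, -0.2], [0, 0, 0, 0, 0, 0, -0.15], [0, 0, 0, 0, 0, 0, -0.15], [0, 0, 0.01, 0, 0, 0, -0.15], [0, 0, 0.03, 0, 0, 0, -0.15], [0, 0, 0.04, 0, 0, 0, -0.15], [0, 0, 0.04, 0, 0, 0, -0.15], [0, 0, 0.04, 0, 0, 0, -0.15]]

```text
clock: 11.35
eef_pos: [493.8, 334.9, 162.9]
tcp_rot: [3.141, 0.0, 2.914]
contact_force: [0.3, 0.5, -0.5]
opening: 0.425
grasp_force: 0.0
```

Call:
send_rows:
  moves:
    - [[0.005, -0.02, 0.02, 0, 0, 0.134, -1], [0.005, -0.025, 0.02, 0, 0, 0.134, -1], [0.005, -0.03, 0.02, 0, 0, 0.134, -1], [0.005, -0.03, 0.02, 0.0212, -0.1203, 0, -1], [0.005, -0.03, 0.02, 0.0212, -0.1203, 0, -1], [0.005, -0.03, 0.02, 0.0212, -0.1203, 0, -1], [0.005, -0.03, 0.02, 0.0212, -0.1203, 0, -1], [0.005, -0.03, 0.01, 0.0212, -0.1203, 0, -1], [0.005, -0.03, 0.01, 0, 0, 0, -1], [0.005, -0.03, 0.01, 0, 0, 0, -1]]

```text
clock: 12.35
eef_pos: [542.5, 49.1, 331.4]
tcp_rot: [-3.142, 0.612, -2.966]
contact_force: [0.0, 0.6, 0.1]
opening: 0.002
grasp_force: 0.0
```

Call:
send_rows:
  moves:
    - [[0.005, -0.025, 0.005, 0, 0, 0, -1], [0.005, -0.023, 0.005, 0, 0, 0, -1], [0.004, 0, 0, 0, 0, 0, -1], [0, 0, 0, 0, 0, 0, -1], [0, 0, 0, 0, 0, 0, -1]]

```text
clock: 12.85
eef_pos: [557.5, 2.7, 340.3]
tcp_rot: [3.141, 0.61, -2.967]
contact_force: [-0.3, 0.9, 0.7]
opening: 0.0
grasp_force: 0.0
```

Run:
```python
from rig import *
from h import *
np.set_printoptions(precision=3,suppress=True)
S=sense();print(S['eef_pos'],S['qpos'],S['contact_force'])
M=R.from_euler('xyz',S['tcp_rot']).as_matrix();print(M)
ph=np.radians(10);th=np.radians(35)
z=np.array([np.sin(th)*np.cos(ph),np.sin(th)*np.sin(ph),-np.cos(th)]);y=np.array([-np.sin(ph),np.cos(ph),0])
D=np.c_[np.cross(y,z),y,z];print('rot left',R.from_matrix(D@M.T).as_rotvec())
g=np.array([648,18.35,315]);cl=g+[20.2*np.cos(ph),20.2*np.sin(ph),-130];print('cap_low',cl)
print('err to s=200', cl-200*z+6.5*z-S['eef_pos'])
t=grab_frame('top');s=grab_frame('scene')
for n,f in(('t',t),('s',s)): pickle.dump(f,open({'t':'top4','s':'scene4'}[n]+'.pkl','wb'))
def ov(f,x0,y0,x1,y1,k):
    c=np.ascontiguousarray(cv2.resize(f['img'][y0:y1,x0:x1],None,fx=k,fy=k,interpolation=cv2.INTER_CUBIC)[:,:,::-1])
    def dot(P,col):
        p=proj(f,[P])[0];cv2.circle(c,tuple(int(v) for v in (p-[x0,y0]+.5)*k),2,col,-1)
    for q in range(0,180,20): dot(cl-q*z,(0,255,0))
    dot(S['eef_pos'],(0,0,255));dot(S['eef_pos']-6.5*z,(255,0,255));dot(S['eef_pos']+[0,0,6.5],(255,255,0))
    return c
a=ov(s,240,150,330,290,4);b=ov(t,165,60,265,200,4)
cv2.imwrite('pics/g4.png',np.hstack([a,b]))
```

```text
[557.455   2.705 340.28 ] [-0.093 -0.141  2.074  0.26   0.632 -2.004] [-0.28   0.928  0.744]
[[-0.807 -0.174  0.564]
 [-0.142  0.985  0.1  ]
 [-0.573  0.    -0.82 ]]
rot left [-0.    -0.001 -0.   ]
cap_low [667.893  21.858 185.   ]
err to s=200 [ 1.137 -0.12   3.226]
```

View pics/g4.png

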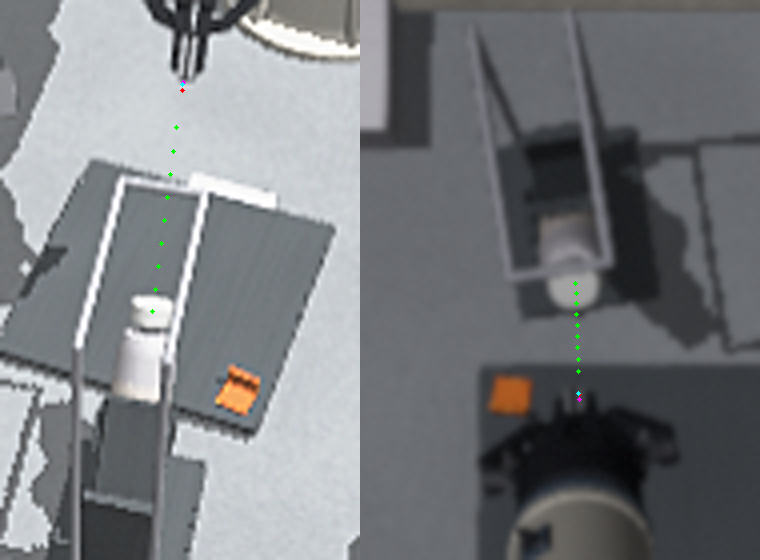

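The tip lines up with the can's axis in both views: the axis dots run through the cap at (152,304) in the left half and (572,285) in the right. The cap top looks about 7 mm above its lowest position. I'll advance along the axis.

Call:
send_rows:
  moves:
    - [[0.0125, 0.002, -0.0155, 0, 0, 0, -1], [0.0115, 0.002, -0.0164, 0, 0, 0, -1], [0.0113, 0.002, -0.0164, 0, 0, 0, -1], [0.0113, 0.002, -0.0164, 0, 0, 0, -1], [0.0113, 0.002, -0.0164, 0, 0, 0, -1], [0.0113, 0.002, -0.0164, 0, 0, 0, -1], [0.0113, 0.002, -0.0164, 0, 0, 0, -1], [0.0057, 0.001, -0.0082, 0, 0, 0, -1], [0, 0, 0, 0, 0, 0, -1]]

```text
clock: 13.85
eef_pos: [643.7, 18.0, 217.0]
tcp_rot: [3.141, 0.608, -2.967]
contact_force: [0.2, 0.3, -0.2]
opening: -0.002
grasp_force: 0.0
```

```bash
cat > st.py <<'E'
from rig import *
from h import *
np.set_printoptions(precision=2,suppress=True)
S=sense();z=np.array([.565,.0996,-.819]);cl=np.array([667.9,21.9,185])
d=S['eef_pos']-6.5*z-cl
print('s',-d@z,'perp',d+(-d@z)*z,'Faxial',-S['contact_force']@z,S['contact_force'],S['clock'],S['opening'])
E
python3 st.py
```

```text
s 46.72394418984291 perp [-1.43  0.09 -0.97] Faxial -0.3138817920510021 [ 0.16  0.29 -0.23] 13.85 -0.0020669943825821994
```

Call:
send_rows:
  moves:
    - [[0.0057, 0.001, -0.0082, 0, 0, 0, -1], [0.0045, 0.001, -0.0066, 0, 0, 0, -1], [0, 0, 0, 0, 0, 0, -1]]

```text
clock: 14.15
eef_pos: [654.4, 19.2, 203.1]
tcp_rot: [3.141, 0.61, -2.968]
contact_force: [-0.7, 0.5, -0.2]
opening: -0.003
grasp_force: 0.0
```

Call:
send_rows:
  moves:
    - [[0.0011, 0.0002, -0.0016, 0, 0, 0, -1], [0.0011, 0.0002, -0.0016, 0, 0, 0, -1], [0, 0, 0, 0, 0, 0, -1]]

```text
clock: 14.45
eef_pos: [656.6, 19.4, 200.5]
tcp_rot: [3.141, 0.611, -2.968]
contact_force: [0.2, -0.4, -0.4]
opening: -0.001
grasp_force: 0.0
```

Call:
send_rows:
  moves:
    - [[0.0011, 0.0002, -0.0016, 0, 0, 0, -1], [0.0011, 0.0002, -0.0016, 0, 0, 0, -1], [0, 0, 0, 0, 0, 0, -1]]

```text
clock: 14.75
eef_pos: [658.8, 19.9, 197.1]
tcp_rot: [3.141, 0.611, -2.968]
contact_force: [0.0, 0.8, -0.4]
opening: -0.002
grasp_force: 0.0
```

```bash
python3 st.py
```

```text
s 21.7434075496029 perp [-0.48 -0.52 -0.39] Faxial -0.43766830328289885 [ 0.01  0.79 -0.43] 14.75 -0.002475926420577194
```

Call:
send_rows:
  moves:
    - [[0.0011, 0.0002, -0.0016, 0, 0, 0, -1], [0.0011, 0.0002, -0.0016, 0, 0, 0, -1], [0, 0, 0, 0, 0, 0, -1]]

```text
clock: 15.05
eef_pos: [661.0, 20.3, 193.8]
tcp_rot: [3.141, 0.61, -2.967]
contact_force: [0.0, -0.1, -0.1]
opening: 0.0
grasp_force: 0.0
```

Call:
send_rows:
  moves:
    - [[0.0011, 0.0002, -0.0016, 0, 0, 0, -1], [0.0011, 0.0002, -0.0016, 0, 0, 0, -1], [0, 0, 0, 0, 0, 0, -1]]

```text
clock: 15.35
eef_pos: [663.2, 20.7, 190.6]
tcp_rot: [3.141, 0.61, -2.967]
contact_force: [-0.4, -0.2, 0.5]
opening: 0.001
grasp_force: 0.0
```

Call:
send_rows:
  moves:
    - [[0.0011, 0.0002, -0.0016, 0, 0, 0, -1], [0.0011, 0.0002, -0.0016, 0, 0, 0, -1], [0, 0, 0, 0, 0, 0, -1]]

```text
clock: 15.65
eef_pos: [665.4, 21.1, 187.4]
tcp_rot: [3.141, 0.611, -2.967]
contact_force: [0.1, 0.2, -0.4]
opening: 0.0
grasp_force: 0.0
```

```bash
python3 st.py
```

```text
s 9.986930525579844 perp [-0.53 -0.46 -0.42] Faxial -0.3421239347630556 [ 0.05  0.15 -0.36] 15.65 0.0002116963173272761
```

Call:
send_rows:
  moves:
    - [[0.0011, 0.0002, -0.0016, 0, 0, 0, -1], [0, 0, 0, 0, 0, 0, -1]]

```text
clock: 15.85
eef_pos: [666.5, 21.3, 185.9]
tcp_rot: [3.141, 0.611, -2.967]
contact_force: [0.5, 0.6, -0.4]
opening: 0.001
grasp_force: 0.0
```

Call:
send_rows:
  moves:
    - [[0.0011, 0.0002, -0.0016, 0, 0, 0, -1], [0, 0, 0, 0, 0, 0, -1]]

```text
clock: 16.05
eef_pos: [667.6, 21.5, 184.3]
tcp_rot: [3.141, 0.611, -2.967]
contact_force: [-0.5, 0.4, -0.5]
opening: 0.001
grasp_force: 0.0
```

Call:
send_rows:
  moves:
    - [[0.0011, 0.0002, -0.0016, 0, 0, 0, -1], [0, 0, 0, 0, 0, 0, -1]]

```text
clock: 16.25
eef_pos: [668.7, 21.6, 182.9]
tcp_rot: [3.141, 0.611, -2.968]
contact_force: [-1.5, 0.1, 2.5]
opening: -0.0
grasp_force: 1.9
```

```bash
python3 st.py
```

```text
s 4.33287154863091 perp [-0.39 -0.48 -0.33] Faxial 2.892341835765767 [-1.48  0.13  2.53] 16.25 -0.00034428371779897593
```

Contact on the cap at s≈4.3 mm with 3 N. Now I'll press through the 9 mm stroke.

Call:
send_rows:
  moves:
    - [[0.0011, 0.0002, -0.0016, 0, 0, 0, -1], [0.0011, 0.0002, -0.0016, 0, 0, 0, -1], [0, 0, 0, 0, 0, 0, -1]]

```text
clock: 16.55
eef_pos: [671.0, 22.1, 179.6]
tcp_rot: [3.141, 0.611, -2.967]
contact_force: [-4.1, -1.3, 4.5]
opening: 0.003
grasp_force: 3.2
```

Call:
send_rows:
  moves:
    - [[0.0011, 0.0002, -0.0016, 0, 0, 0, -1], [0.0011, 0.0002, -0.0016, 0, 0, 0, -1], [0, 0, 0, 0, 0, 0, -1]]

```text
clock: 16.85
eef_pos: [673.1, 22.4, 176.6]
tcp_rot: [3.142, 0.611, -2.967]
contact_force: [-5.8, -1.7, 6.2]
opening: -0.0
grasp_force: 4.5
```

```bash
python3 st.py
```

```text
s -3.387900783970325 perp [-0.36 -0.47 -0.3 ] Faxial 8.561179035491122 [-5.81 -1.73  6.23] 16.85 -2.4901668755550253e-05
```

Call:
send_rows:
  moves:
    - [[0.0006, 0.0001, -0.0008, 0, 0, 0, -1], [0, 0, 0, 0, 0, 0, -1]]

```text
clock: 17.05
eef_pos: [673.3, 22.4, 176.4]
tcp_rot: [3.141, 0.611, -2.967]
contact_force: [-13.3, -2.5, 14.6]
opening: -0.006
grasp_force: 10.0
```

Call:
send_rows:
  moves:
    - [[0.0006, 0.0001, -0.0008, 0, 0, 0, -1], [0, 0, 0, 0, 0, 0, -1]]

```text
clock: 17.25
eef_pos: [673.4, 22.5, 176.3]
tcp_rot: [3.141, 0.612, -2.967]
contact_force: [-25.4, -5.1, 26.8]
opening: -0.003
grasp_force: 18.0
```

```bash
python3 st.py
```

```text
s -3.829233818713718 perp [-0.3  -0.45 -0.26] Faxial 36.79250792804942 [-25.42  -5.11  26.77] 17.25 -0.0029739268243632183
```

The cap is hard on its stop: force rose steeply while the position stood still. I'll back off along the axis.

Call:
send_rows:
  moves:
    - [[-0.0006, -0.0001, 0.0008, 0, 0, 0, -1], [-0.0028, -0.0005, 0.0041, 0, 0, 0, -1], [-0.0057, -0.001, 0.0082, 0, 0, 0, -1], [-0.0113, -0.002, 0.0164, 0, 0, 0, -1], [-0.0113, -0.002, 0.0164, 0, 0, 0, -1], [-0.0113, -0.002, 0.0164, 0, 0, 0, -1], [-0.0113, -0.002, 0.0164, 0, 0, 0, -1], [-0.0113, -0.002, 0.0164, 0, 0, 0, -1], [-0.0113, -0.002, 0.0164, 0, 0, 0, -1], [-0.0113, -0.002, 0.0164, 0, 0, 0, -1]]

```text
clock: 18.25
eef_pos: [585.3, 6.9, 303.5]
tcp_rot: [-3.142, 0.611, -2.967]
contact_force: [-0.0, -0.3, 0.3]
opening: -0.001
grasp_force: 0.0
```

Call:
send_rows:
  moves:
    - [[-0.0113, -0.002, 0.0164, 0, 0, 0, -1], [-0.0113, -0.002, 0.0164, 0, 0, 0, -1], [-0.02, -0.02, 0.01, 0, 0, 0, -1], [-0.02, -0.03, 0, 0, 0, 0, -1], [-0.02, -0.04, 0, 0, 0, 0, -1], [-0.02, -0.04, 0, 0, 0, 0, -1], [0, -0.03, 0, 0, 0, 0, -1], [0, 0, 0, 0, 0, 0, -1], [0, 0, 0, 0, 0, 0, -1]]

```text
clock: 19.15
eef_pos: [483.1, -157.6, 345.4]
tcp_rot: [3.141, 0.61, -2.97]
contact_force: [0.3, -0.0, -0.4]
opening: 0.002
grasp_force: 0.0
```

Run:
```python
from rig import *
from h import *
t=grab_frame('top');s=grab_frame('scene')
r=lambda c,k:cv2.resize(c,None,fx=k,fy=k,interpolation=cv2.INTER_CUBIC)
a=r(t['img'][140:250,95:215],3.3);b=r(s['img'][185:295,225:405],2.2)
h=max(a.shape[0],b.shape[0]);p=lambda x:np.pad(x,((0,h-x.shape[0]),(0,0),(0,0)))
cv2.imwrite('pics/end.png',np.hstack([p(a),p(b)])[:,:,::-1])
# compare against first frames: changed pixels in scene around the other objects
d=np.abs(s['img'].astype(int)-load('scene')['img']).max(2)
for n,(x0,y0,x1,y1) in dict(cap=(262,218,292,258),sparecan=(342,255,375,303),glue=(174,212,190,240),jar=(180,234,203,256),clip=(290,238,308,256),cutters=(205,180,222,208),bigscraper=(226,140,248,182),brush=(345,220,372,255)).items(): print(n,(d[y0:y1,x0:x1]>40).sum())
print(sense()['eef_pos'],sense()['contact_force'])
```

```text
cap 10
sparecan 58
glue 0
jar 0
clip 0
cutters 13
bigscraper 272
brush 69
[ 483.2862948  -156.17573303  345.34549028] [-0.24809774  0.20660519  0.7523791 ]
```

View pics/end.png

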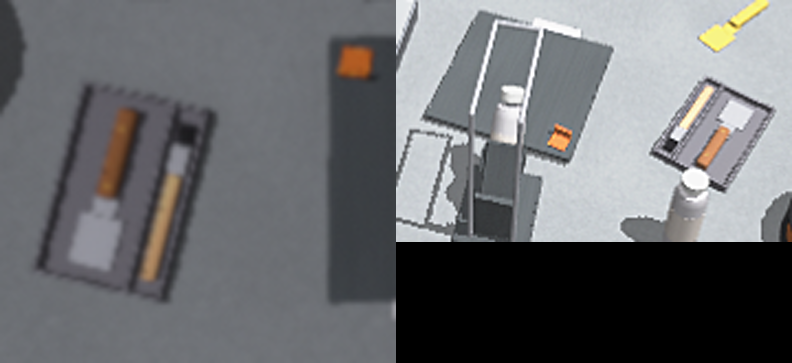

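The scraper lies flat in the wide compartment (left view, handle (117,150), blade (95,240)). The brush is in place, the cap is up again at (512,93), and the spare can is standing.

```bash
python3 -c "
from rig import *
print(sign_off())"
```

```text
the job is handed in; nothing more can be done
None
```

The scraper lies flat and right way up in the wide compartment. The can's cap was pressed to its stop (peak reading about 37 N) and sprang back up. In the final picture nothing else looked moved, and I handed the job in just after 19 s.

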